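Refit the stripper comb on the ganache slitter

ROBOT

A 7-joint arm with a two-finger parallel gripper is mounted at the origin on a cart in front of the work surface, level with it; the furniture and walls round the work are solid. World frame = base frame: x ahead of the robot, y to its left, z up, the work surface at z = 0. Lengths are in m, angles in rad, forces in N, time in s.
With the tool pointing down it reaches from about 0.4 to 0.875 m from the base axis. Payload 19.3 kg.
Tool frame: the origin (TCP) lies midway between the tips of the shut fingers; the grasp point (between the pads) lies bot.tcp_to_grasp behind it (bot.tcp_to_grasp is the distance from the TCP to the grasp point, in m); z points along the fingers, y is the line along which they close (so a half turn about z gives the same grasp; the last joint's range is limited). The gripper opens to 85 mm and grips with 20 to 120 N. Pads are 22 mm wide; open, the fingers measure 114 mm over their backs; the gripper's body (76 mm by 85 mm) begins 54 mm behind the grasp point. The pads swing forward as they close: fully open they stand 13 mm farther back than shut.
Start: joints at [-1.238, 0.521, -0.036, 1.599, 0.021, 1.021, -0.113], TCP at [0.245, 0.575, 0.21] pointing down, gripper open.
Joint ranges: [-2.91, 2.91], [-0.3, 2.13], [-1.5, 1.42], [0.17, 2.43], [-1.26, 4.41], [0.16, 1.93], [-2.52, 2.52]. Speed limits (rad/s): [1.89, 1.89, 2.39, 2.39, 3.01, 3.01, 3.01].

INTERFACE

Orientations are given as [roll, pitch, yaw] about the fixed x, y, z axes, in that order (R = Rz(yaw) Ry(pitch) Rx(roll)).
In Python, from workcell import observe, imaging, bot gives the robot as it stands.
- The arm moves only by the tool send_rows, never from a script. Its argument "plan" is text: rows parted by semicolons, each of 7 numbers parted by spaces: the shift along the tool's x, y, z in m, then the turn, a rotation vector about the tool's x, y, z in degrees, then the finger opening in m, from 0 to 0.0854. In form: dx dy dz rx ry rz claw; .... A call has 1 to 10 rows; each row is the pose to reach, as a shift and turn from the pose commanded when the call began, along the tool's axes at that moment; what a row does not reach only later rows make up. A row lasts 1/12 s, in which the tool goes at most 41.7 mm and 7.16 degrees, less where a joint would pass 70% of its speed; a pose out of reach is approached as far as the arm can. A call with a gripper value outside its range is refused whole. The fingers move at their own pace and stop on an object; "grip_force" is the grip in N (left out, the last holds). Time passes only in rows, so rows that repeat a pose let the fingers close. It gives the time, the measured TCP pose, the force, the opening and the grip force at its end, in the units of the state.
- observe(): the state, without advancing time (a new reading comes with each control period).
- imaging.grab_frame(name): name is "side" or "top"; returns a dict with "color" (384x512x3 uint8, red, green, blue), "fx", "fy", "cx", "cy" (pixels), "dist_coeffs" ([k1, k2, p1, p2, k3] as OpenCV has them; the pictures are not rectified), "eye" and "orientation" of the camera in the world. Camera axes: x right, y down, z forward; pixel columns grow to the right and rows downward; lengths in m; the calibration is good to about 2 mm. A picture is of the moment at which its call begins. There is no depth.
- bot.job_done(): hands the job in; it is judged then, once.
The state is a dict: "clock": time; "qpos": joint angles; "qd": joint speeds; "joint_efforts": joint torques, N m; "position": TCP position; "tool_rot": TCP orientation; "force": force on the tool from outside, world axes, zero at the start; "moment": the same for the moment, N m; "grip_width": finger opening in m; "finger_force": force on a finger pad.
Only numpy, scipy, OpenCV 4.12 (cv2) and the standard library are available. Lean on these libraries where they do the work, as an engineer would, in place of code of your own. Each camera call takes 0.05 s, during which the arm holds its last target. There are 200 camera calls.

TASK

Put the washed blue stripper comb back on the bench slitter: feel for the place along the shaft where each of its seven fingers drops into its own gap between the discs, then press it fully home past the sprung catches, so that both ends sit on the bottom of their slots in the side plates. Work gently, never pressing the comb on the machine with more than 35 N, then swing the keeper all the way over the comb's end, let go, and leave the other things on the bench where they stand.

Things in the scene. Friction and masses are not known exactly. Their poses are not given: they have to be found in the camera images.
- comb: Blue plastic comb, about 0.2 kg, at first standing on its finger tips on a grey board 8 mm thick. Origin: centre of the tips' plane; y along the comb, z up; same either way round. Seven fingers, 12 mm pitch about y = 0, each 5.5 mm wide (y), 30 mm in x, z 0 to 20 mm. Above them a bar 192 mm long, z 20 to 33 mm, 10 mm wide (24 in the middle); its bare ends go into the side plates' slots.
- comb_rib (a point): Middle of the grip rib on top of the comb, 55 mm above the comb's origin. Rib 12 mm thick (comb's x), 60 mm long (y), from 33 to 69 mm above the origin: pinch it across its thickness from above, finger tips no lower than 35 mm above the origin.
- slitter: Aluminium bench machine, fixed; base 150 x 172 mm, origin at the bench under its centre; y along the disc shaft (black hand wheel at -y), x away from the robot, z up. Comb home: comb's origin at x = 0, z = 75 mm, y wherever the disc pack is (within 12 mm of 0), comb's y along this y.
- shaft_mid (a point): Middle of the shaft, 60 mm above the bench. Round it the disc pack: 6 discs 3 mm thick and a thick flange at either end, all of radius 32 mm (top 92 mm above the bench), leave 7 gaps 9 mm wide, 12 mm pitch. The pack is clamped with its middle up to 12 mm either way along y from here: not measured, stays put; slide the comb along y under light load until it sinks. One gap off, a flange stops it.
- slot_l (a point): Middle of the bottom of the comb slot in the left (+y) side plate, 95 mm above the bench, slitter frame x = 0, y = 74 mm. Side plates 12 mm thick, top 110 mm above the bench; slot 13 mm wide (x), open upward and along y. A sprung roller catch, 6.5 mm above this point, stands 3 mm into the slot from its far wall; pushing the comb down past both takes 4 to 8 N.
- slot_r (a point): The same point of the right (-y) side plate's slot, slitter frame x = 0, y = -74 mm, with the same catch.
- keeper (a joint): Turn-button on top of the left (+y) side plate, upright axis. 0 = open, tongue outward along the slitter's +y; grows clockwise seen from above; 1.5 = stop, tongue along +x over the slot. Its tongue runs 1 mm over the side plate's top, so a comb that is not home blocks it. Stays where left; turns at 0.04 N m.
- keeper_wing (a point): Middle of the keeper's black wing grip, on its turning axis, 129 mm above the bench; slitter frame x = -27, y = 74 mm. Wing 9 mm thick, 30 mm long along the tongue, from 116 to 142 mm above the bench; pinch it across its thickness from above and turn.
- gold_pot: Loose round pot with a pale lid, 84 mm across, 27 mm high; origin under its centre. Leave alone.
- label_roll: Loose roll of labels, 68 mm across, 46 mm high; origin under its centre. Leave alone.
- cocoa_tin: Loose green tin, 75 mm across, 58 mm high; origin under its centre. Leave alone.

How it is judged:
By the outcome, as a careful person would: the job done as asked, in the order asked, and still so for the second after the job is handed in, with the robot touching nothing.
It also fails if it takes over 72 s, if anything falls off the work surface, if the arm or the gripper's body presses on something with over 40 N, if the wrist force passes 120 N, or if a joint passes its speed limit or range.

## Working session

There is one attempt and no reset: what is moved stays moved. The work goes in short steps, Python scripts to look and compute and a tool call to move; the robot and the scene stay as the last step left them, time stands still between calls to the robot, and variables do not carry over. Pictures are saved under pics/ and viewed, at most 10 in all, crops included, and the job is handed in when it is done.

Besides the shell and the picture viewer there is one more tool, called as a command line: name --argument value ..., lists and objects as JSON in quotes. send_rows: Moves the arm, as the interface text tells. Its arguments: {"type":"object","properties":{"plan":{"type":"string"},"grip_force":{"type":"number"}},"required":["plan"]}

```bash
mkdir -p pics; ls; cat > h.py <<'E'
import numpy as np, cv2
from workcell import observe, imaging, bot
from scipy.spatial.transform import Rotation as R
E
python3 - <<'E'
from h import *
for n in ("side","top"):
    f=imaging.grab_frame(n); np.save(f"pics/{n}0.npy",f,allow_pickle=True)
    cv2.imwrite(f"pics/{n}0.png",f["color"][:,:,::-1])
    print({k:v for k,v in f.items() if k!="color"})
print(observe(), bot.tcp_to_grasp)
E
```

```text
pics
{'fx': 420.5287047159859, 'fy': 420.5287047159859, 'cx': 260.04078241813806, 'cy': 190.66486976052232, 'dist_coeffs': array([0.00109618, 0.        , 0.        , 0.        , 0.        ]), 'eye': array([ 0.15846659, -0.88296614,  0.63094862]), 'orientation': array([-2.21294005,  0.00751753, -0.58199003])}
{'fx': 390.2345844528944, 'fy': 390.2345844528944, 'cx': 261.30437438003787, 'cy': 189.27422862056738, 'dist_coeffs': array([-0.01341689,  0.        ,  0.        ,  0.        ,  0.        ]), 'eye': array([ 0.48875066, -0.27173988,  0.93812808]), 'orientation': array([-3.08880347, -0.02138704, -1.55960162])}
{'clock': 0.1, 'qpos': array([-1.23823024,  0.5219678 , -0.03631029,  1.59988342,  0.02121324,
        1.02111917, -0.11280543]), 'qd': array([ 0.00036976, -0.00100804,  0.00111839, -0.00276039,  0.00079402,
       -0.0008513 ,  0.00116022]), 'joint_efforts': array([ 3.00362182e-03, -9.28483486e+01,  1.98366769e+00, -3.70524359e+01,
        1.81101967e-02,  5.49240576e-03, -2.92772006e-05]), 'position': array([0.24490577, 0.57469811, 0.20999935]), 'tool_rot': array([-3.14060407e+00,  8.80105702e-05,  2.73880104e+00]), 'force': array([-0.11324408,  0.23810298, -0.50536029]), 'moment': array([-0.00419863, -0.06251397, -0.00468376]), 'finger_force': 0.0, 'grip_width': 0.08522449473452672} 0.0187
```

View pics/side0.png

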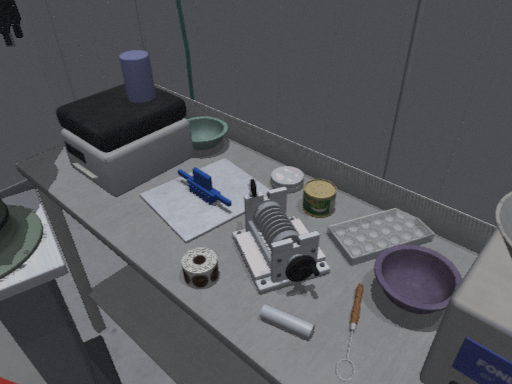

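View pics/top0.png

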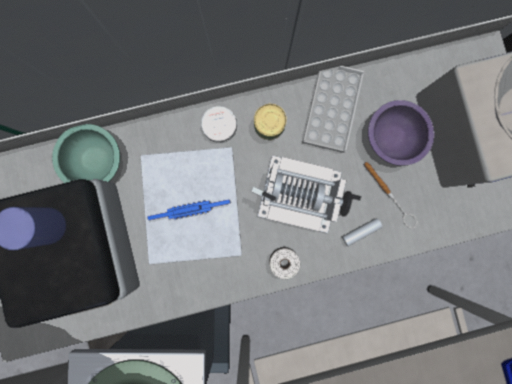

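Side: comb at (205,188), slitter around (278,235), hand wheel at (300,266). Top: comb at (190,210), slitter (303,194), keeper at about (262,193), wheel (348,198), roll (285,263), tin (270,121), pot (219,124).

```bash
python3 - <<'E'
from h import *
t=cv2.imread("pics/top0.png"); s=cv2.imread("pics/side0.png")
a=cv2.resize(t[145:240,245:365],None,fx=5,fy=5,interpolation=cv2.INTER_CUBIC)
cv2.imwrite("pics/c1.png",a)
b=cv2.resize(s[170:290,225:335],None,fx=5,fy=5,interpolation=cv2.INTER_CUBIC)
cv2.imwrite("pics/c2.png",b)
E
```

```text
(no output)
```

View pics/c1.png

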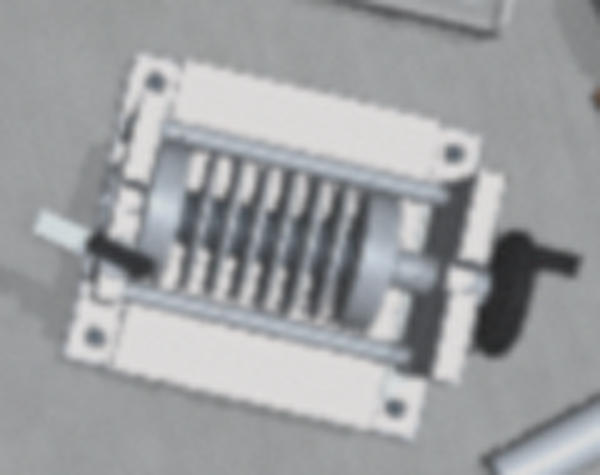

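View pics/c2.png

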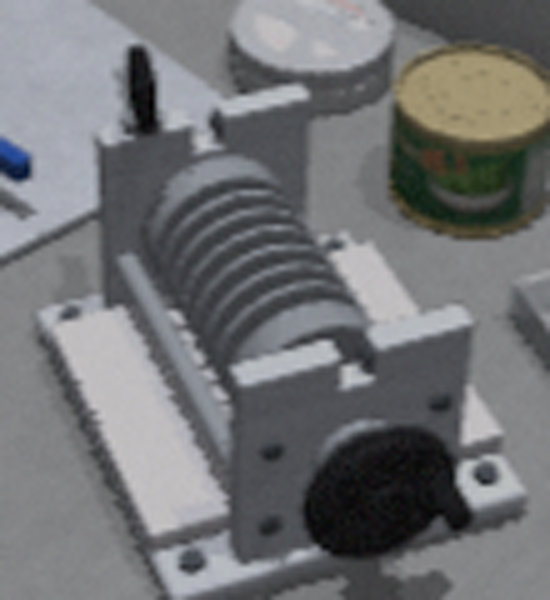

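Top crop: base corners (140,52),(482,135),(415,437),(65,355); plates' slots near (130,190) and (470,278); black wing (88–150,240–270). Side crop: right slot notch (355,358), left notch (205,125), wing (142,90).

```bash
cat >> h.py <<'E'
def ray(f,uv):
    K=np.array([[f["fx"],0,f["cx"]],[0,f["fy"],f["cy"]],[0,0,1]])
    p=cv2.undistortPoints(np.float64(uv).reshape(-1,1,2),K,f["dist_coeffs"]).reshape(-1,2)
    return R.from_euler("xyz",f["orientation"]).apply(np.c_[p,np.ones(len(p))])
def cast(f,uv,z):
    d=ray(f,uv); return f["eye"]+d*((z-f["eye"][2])/d[:,2])[:,None]
def tri(f,a,g,b):
    d,e=ray(f,a),ray(g,b); out=[]
    for i in range(len(d)):
        s=np.linalg.lstsq(np.c_[d[i],-e[i]],g["eye"]-f["eye"],rcond=None)[0]
        p,q=f["eye"]+d[i]*s[0],g["eye"]+e[i]*s[1]; out.append(np.r_[(p+q)/2,np.linalg.norm(p-q)])
    return np.array(out)
def load(n): return np.load(f"pics/{n}.npy",allow_pickle=True).item()
def blue(f):
    c=f["color"].astype(int); m=((c[...,2]>c[...,0]+50)&(c[...,2]>c[...,1]+40)).astype(np.uint8)
    return m
def up(pts,k,ox,oy): return (np.float64(pts)+.5)/k-.5+[ox,oy]
np.set_printoptions(precision=4,suppress=True)
E
python3 - <<'E'
from h import *
t,s=load("top0"),load("side0")
T=lambda p:up(p,5,245,145); S=lambda p:up(p,5,225,170)
c=T([(140,52),(482,135),(415,437),(65,355)])
for z in (.008,.012):
    w=cast(t,c,z)[:,:2]; print(z,w.mean(0),[np.linalg.norm(w[i]-w[(i+1)%4]) for i in range(4)])
    d=(w[0]-w[1]+w[3]-w[2]); d2=(w[1]-w[2]+w[0]-w[3]); print("yaw from y edges",np.degrees(np.arctan2(-d[0],d[1])),"x edges",np.degrees(np.arctan2(d2[1],d2[0])))
p=cast(t,T([(470,278),(130,197)]),.110); print("plates top",p,np.linalg.norm(p[0]-p[1]))
p=cast(s,S([(355,353),(205,125)]),.110); print("plates side",p)
print("slot R/L tri",tri(t,T([(470,278),(130,197)]),s,S([(355,353),(205,125)])))
print("wing",cast(t,T([(119,255)]),.135),tri(t,T([(119,255)]),s,S([(142,85)])))
for n,f in(("top",t),("side",s)):
    m=blue(f); k,l,st,_=cv2.connectedComponentsWithStats(m)
    for i in range(1,k):
        if st[i,4]>100: print(n,st[i], cv2.minAreaRect(np.argwhere(l==i)[:,::-1].astype(np.float32)))
a=cv2.resize(t["color"][185:235,135:245,::-1],None,fx=5,fy=5,interpolation=cv2.INTER_CUBIC)
b=cv2.resize(s["color"][160:215,165:240,::-1],None,fx=5,fy=5,interpolation=cv2.INTER_CUBIC)
o=np.zeros((530,560,3),np.uint8); o[:250,:550]=a; o[250:525,:375]=b; cv2.imwrite("pics/c3.png",o)
E
```

```text
0.008 [ 0.5293 -0.3832] [np.float64(0.16930210610589183), np.float64(0.14845372976254045), np.float64(0.17138678263926552), np.float64(0.1495102207524614)]
yaw from y edges -12.71789155323755 x edges -12.86577027230853
0.012 [ 0.5292 -0.3827] [np.float64(0.16857402527965953), np.float64(0.1478153070239884), np.float64(0.17064973669707725), np.float64(0.14886725459238584)]
yaw from y edges -12.717891553237544 x edges -12.865770272308513
plates top [[ 0.5114 -0.4541  0.11  ]
 [ 0.5442 -0.3086  0.11  ]] 0.14911636784001475
plates side [[ 0.5096 -0.4577  0.11  ]
 [ 0.5401 -0.3165  0.11  ]]
slot R/L tri [[ 0.5117 -0.4549  0.1067  0.0004]
 [ 0.5449 -0.309   0.1033  0.0005]]
wing [[ 0.5185 -0.3032  0.135 ]] [[ 0.5186 -0.3033  0.1311  0.0002]]
top [147 200  83  20 662] ((188.23077392578125, 209.6538543701172), (11.57085132598877, 83.74158477783203), 78.69007110595703)
top [   0  208   34   41 1106] ((16.5, 228.0), (40.0, 33.0), 90.0)
top [505 360   7  24 114] ((508.0, 371.5), (23.0, 6.0), 90.0)
side [178 169  53  35 262] ((202.7295684814453, 187.7384033203125), (60.52543640136719, 10.154170989990234), 29.577838897705078)
```

View pics/c3.png

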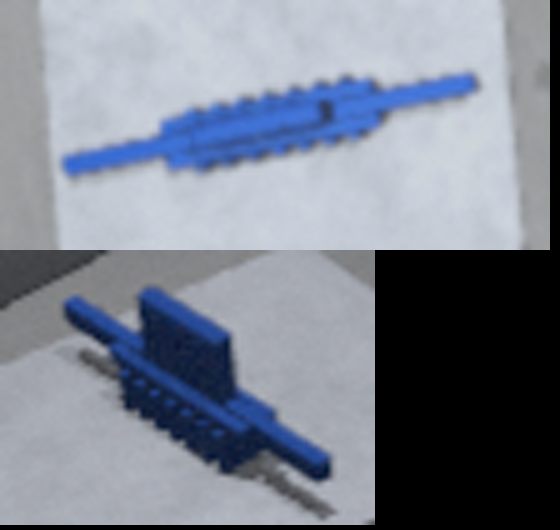

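Crop: comb bar ends at (65,163) and (478,83) in the top crop; rib top from about (190,138) to (333,108); in the side crop rib top edge (150,292)–(230,340).

```bash
python3 - <<'E'
from h import *
t,s=load("top0"),load("side0")
T=lambda p:up(p,5,135,185); S=lambda p:up(np.float64(p)-[0,250],5,165,160)
b=cast(t,T([(64,163),(478,83)]),.041); r=cast(t,T([(188,138),(333,108)]),.077)
print(b,np.linalg.norm(b[0]-b[1]),b.mean(0)); print(r,np.linalg.norm(r[0]-r[1]),r.mean(0))
d=b[0]-b[1]; print("comb y yaw",np.degrees(np.arctan2(-d[0],d[1])))
q=cast(s,S([(74,304),(322,465)]),.041); print(q,q.mean(0))
o=observe(); M=R.from_euler("xyz",o["tool_rot"]); print(M.as_matrix())
# pack
t5=lambda p:up(p,5,245,145)
w=cast(t,t5([(185,165),(372,205),(180,270),(345,310)]),.092)[:,:2]-[.5288,-.382]
a=np.radians(-12.8); print(w@np.array([[np.cos(a),-np.sin(a)],[np.sin(a),np.cos(a)]]))
E
```

```text
[[ 0.4693 -0.0311  0.041 ]
 [ 0.5081 -0.2193  0.041 ]] 0.1921663747719994 [ 0.4887 -0.1252  0.041 ]
[[ 0.4817 -0.0947  0.077 ]
 [ 0.4956 -0.1579  0.077 ]] 0.06474490028681365 [ 0.4886 -0.1263  0.077 ]
comb y yaw 11.631029295950052
[[ 0.4671 -0.0376  0.041 ]
 [ 0.5055 -0.22    0.041 ]] [ 0.4863 -0.1288  0.041 ]
[[-0.92    0.392  -0.0003]
 [ 0.392   0.92   -0.0009]
 [-0.0001 -0.001  -1.    ]]
[[ 0.0193  0.0544]
 [ 0.0214 -0.029 ]
 [-0.0257  0.046 ]
 [-0.0259 -0.0279]]
```

```bash
cat >> h.py <<'E'
def go(xyz,yaw):
    "tool shift and rz to put TCP at xyz, tool y along world yaw (deg), pointing down"
    o=observe(); M=R.from_euler("xyz",o["tool_rot"]); a=np.radians(yaw)
    y=np.array([np.cos(a),np.sin(a),0]); z=np.array([0,0,-1]); x=np.cross(y,z)
    G=R.from_matrix(np.c_[x,y,z]); v=(M.inv()*G).as_rotvec(degrees=True)
    print("at",o["position"],"shift",M.inv().apply(np.array(xyz)-o["position"]),"turn",v,"t",o["clock"])
E
python3 - <<'E'
from h import *
t,s=load("top0"),load("side0")
print(tri(t,[(14,228),(104,182)],s,[(136,57),(187,122)]))
go((.4884,-.1262,.5),11.6)
E
```

```text
[[0.4564 0.1219 0.285  0.0048]
 [0.5398 0.0415 0.1207 0.0079]]
at [0.2449 0.5747 0.21  ] shift [-0.4988 -0.5496 -0.2894] turn [-0.0497  0.032  55.3217] t 0.1
```

send_rows --plan "-0.125 -0.137 -0.24 0 0 14 0.0854;-0.125 -0.137 -0.24 0 0 14 0.0854;-0.125 -0.137 -0.24 0 0 14 0.0854;-0.125 -0.137 -0.24 0 0 14 0.0854;-0.125 -0.137 -0.24 0 0 14 0.0854;-0.125 -0.137 -0.24 0 0 14 0.0854;-0.125 -0.137 -0.24 0 0 14 0.0854;-0.15 -0.165 -0.24 0 0 17 0.0854;-0.175 -0.195 -0.24 0 0 20 0.0854;-0.2 -0.22 -0.24 0 0 22 0.0854"

```text
clock: 0.93
position: [0.343, 0.2918, 0.4512]
tool_rot: [3.14, -0.0, 2.352]
force: [0.7, 1.2, -0.5]
grip_width: 0.0854
finger_force: 0.0
```

```bash
python3 -c "
from h import *
go((.4884,-.1262,.44),11.6); print(observe()['qpos'])"
```

```text
at [0.343  0.2918 0.4512] shift [-0.3993 -0.191   0.0108] turn [ 0.06   -0.0374 33.1345] t 0.9333
[-0.9981  0.0484  0.1715  1.642  -0.0086  1.4508 -0.0451]
```

send_rows --plan "-0.399 -0.191 0 0 0 33 0.0854;-0.399 -0.191 0 0 0 33 0.0854;-0.399 -0.191 0 0 0 33 0.0854;-0.399 -0.191 0 0 0 33 0.0854;-0.399 -0.191 0 0 0 33 0.0854;-0.399 -0.191 0 0 0 33 0.0854;-0.399 -0.191 0 0 0 33 0.0854;-0.399 -0.191 0 0 0 33 0.0854;-0.399 -0.191 0.05 0 0 33 0.0854;-0.399 -0.191 0.05 0 0 33 0.0854"

```text
clock: 1.77
position: [0.4786, -0.094, 0.4158]
tool_rot: [3.14, 0.0, 1.779]
force: [0.8, 2.4, 0.1]
grip_width: 0.0856
finger_force: 0.0
```

```bash
python3 -c "
from h import *
go((.4884,-.1262,.10),11.6); print(observe()['qpos'])"
```

```text
at [ 0.4786 -0.094   0.4158] shift [-0.0334  0.0023  0.3158] turn [0.1093 0.0196 0.3186] t 1.7667
[-0.4801  0.146   0.6467  1.6538 -0.09    1.3699  0.3874]
```

send_rows --plan "-0.033 0.002 0.296 0 0 0.3 0.06;-0.033 0.002 0.296 0 0 0.3 0.06;-0.033 0.002 0.296 0 0 0.3 0.06;-0.033 0.002 0.296 0 0 0.3 0.06;-0.033 0.002 0.296 0 0 0.3 0.06;-0.033 0.002 0.296 0 0 0.3 0.06;-0.033 0.002 0.296 0 0 0.3 0.06;-0.033 0.002 0.296 0 0 0.3 0.06;-0.033 0.002 0.296 0 0 0.3 0.06;-0.033 0.002 0.296 0 0 0.3 0.06"

```text
clock: 2.6
position: [0.4875, -0.124, 0.1213]
tool_rot: [3.141, 0.0, 1.773]
force: [0.6, -0.1, -0.1]
grip_width: 0.0605
finger_force: 0.0
```

```bash
python3 -c "
from h import *
go((.4884,-.1262,.0445),11.6); print(observe()['force'])
f=imaging.grab_frame('side'); g=imaging.grab_frame('top')
a=cv2.resize(f['color'][80:230,130:270,::-1],None,fx=3.8,fy=3.8,interpolation=cv2.INTER_CUBIC)
cv2.imwrite('pics/d1.png',a)"
```

```text
at [ 0.4875 -0.124   0.1213] shift [-0.0023  0.0003  0.0768] turn [ 0.0391  0.0184 -0.0129] t 2.6
[ 0.6109 -0.1152 -0.1066]
```

View pics/d1.png

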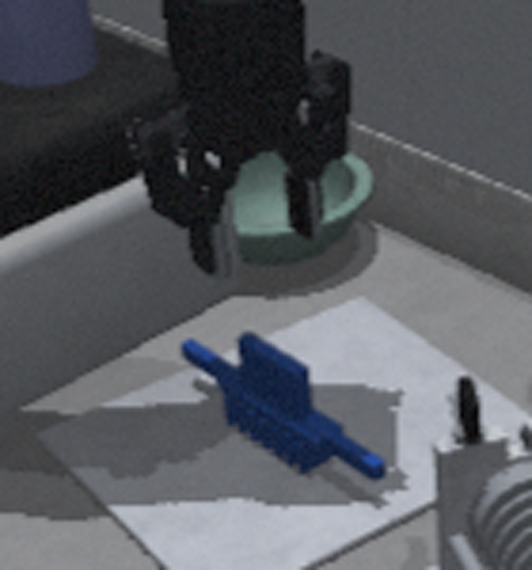

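Gripper open squarely above the comb's rib (comb at about (275,410) in the crop). Descend and grip.

send_rows --plan "-0.002 0 0.035 0 0 0 0.045;-0.002 0 0.065 0 0 0 0.045;-0.002 0 0.075 0 0 0 0.045;-0.002 0 0.075 0 0 0 0.045;-0.002 0 0.075 0 0 0 0;-0.002 0 0.075 0 0 0 0;-0.002 0 0.075 0 0 0 0;-0.002 0 0.075 0 0 0 0;-0.002 0 0.075 0 0 0 0;-0.002 0 0.075 0 0 0 0" --grip_force 70

```text
clock: 3.53
position: [0.4887, -0.1257, 0.0466]
tool_rot: [3.139, 0.001, 1.774]
force: [-1.6, 0.1, 15.9]
grip_width: 0.0099
finger_force: 68.8
```

```bash
python3 -c "
from h import *
o=observe(); print(o['position'],o['grip_width'],o['finger_force'],o['force'],o['moment'],o['clock'])"
```

```text
[ 0.4887 -0.1257  0.0466] 0.009878795027094716 68.75606060028076 [-1.5568  0.1168 15.8566] [0.2303 0.4051 0.092 ] 3.5333
```

```bash
python3 -c "
from h import *
go((.5317,-.3693,.205),-12.8)"
```

```text
at [ 0.4887 -0.1257  0.0466] shift [-0.2473 -0.0065 -0.1583] turn [ 0.1714 -0.0016 24.4302] t 3.5333
```

send_rows --plan "0 0 -0.02 0 0 0 0;0 0 -0.06 0 0 0 0;0 0 -0.1 0 0 0 0;0 0 -0.14 0 0 0 0;-0.03 0 -0.16 0 0 4 0;-0.07 -0.002 -0.16 0 0 9 0;-0.11 -0.003 -0.16 0 0 14 0;-0.15 -0.004 -0.16 0 0 19 0;-0.19 -0.005 -0.16 0 0 24.4 0;-0.23 -0.006 -0.16 0.17 0 24.4 0"

```text
clock: 4.37
position: [0.528, -0.3537, 0.2059]
tool_rot: [-3.14, 0.001, 1.342]
force: [1.4, 0.6, -1.4]
grip_width: 0.0099
finger_force: 69.7
```

```bash
python3 -c "
from h import *
go((.5317,-.3693,.16),-12.8); o=observe();print(o['grip_width'],o['force'],o['moment'])"
```

```text
at [ 0.528  -0.3537  0.2059] shift [-0.0144  0.0073  0.0459] turn [-0.1149  0.035  -0.3086] t 4.3667
0.009874571325248495 [ 1.4225  0.613  -1.3765] [ 0.0326 -0.1057  0.0009]
```

send_rows --plan "-0.015 0.005 0.02 0 0 -0.3 0;-0.015 0.005 0.04 0 0 -0.3 0;-0.015 0.005 0.04 0 0 -0.3 0;-0.015 0.005 0.04 0 0 -0.3 0;-0.015 0.005 0.04 0 0 -0.3 0"

```text
clock: 4.78
position: [0.5299, -0.3674, 0.1664]
tool_rot: [-3.14, 0.001, 1.354]
force: [0.4, 0.4, -1.4]
grip_width: 0.0095
finger_force: 69.7
```

```bash
python3 -c "
from h import *
go((.5317,-.3693,.135),-12.8); o=observe();print(o['grip_width'],o['force'],o['moment'])
f=imaging.grab_frame('side'); g=imaging.grab_frame('top')
np.save('pics/side1.npy',f);np.save('pics/top1.npy',g)
a=cv2.resize(f['color'][150:270,225:335,::-1],None,fx=4.5,fy=4.5,interpolation=cv2.INTER_CUBIC)
cv2.imwrite('pics/d2.png',a)"
```

```text
at [ 0.5299 -0.3674  0.1664] shift [-0.0014  0.0023  0.0314] turn [-0.0913  0.0427  0.3664] t 4.7833
0.009530531069330887 [ 0.3519  0.4006 -1.3958] [-0.0282 -0.0128 -0.0001]
```

View pics/d2.png

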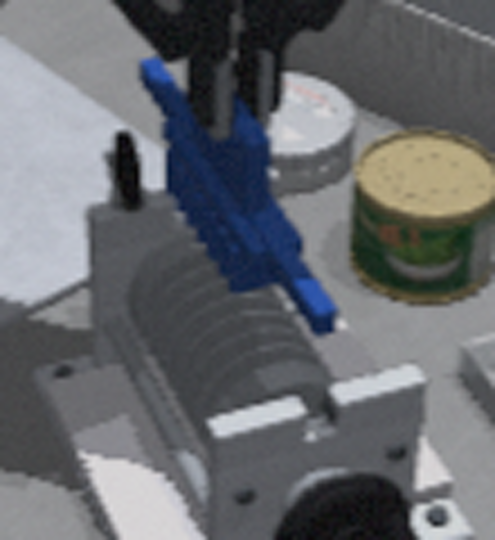

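Comb hangs level over the pack; bar's near end top edge near (325,305) in the crop, right slot's mouth centre near (319,400).

```bash
cat >> h.py <<'E'
C=np.array([.5288,-.382]); A=np.radians(-12.8); Rw=np.array([[np.cos(A),-np.sin(A)],[np.sin(A),np.cos(A)]])
def sl(p): return (np.asarray(p)[...,:2]-C)@Rw   # world -> slitter xy
def wd(p): return C+Rw@np.asarray(p)
def st():
    o=observe(); print("slit",sl(o["position"])*1e3,"z",o["position"][2]*1e3,"F slit",o["force"][:2]@Rw,"Fz",o["force"][2],"M",o["moment"],"rot",np.degrees(o["tool_rot"]),"w",o["grip_width"],"t",o["clock"])
E
python3 - <<'E'
from h import *
s,t=load("side1"),load("top1"); S=lambda p:up(p,4.5,225,150)
st()
print("bar end",sl(cast(s,S([(325,303)]),.161)),"notch",sl(cast(s,S([(319,402)]),.110)))
print("far end",sl(cast(s,S([(153,63)]),.161)))
m=blue(t); k,l,q,c=cv2.connectedComponentsWithStats(m)
i=[i for i in range(1,k) if 230<c[i][0]<380]; 
for j in i:
  if q[j,4]>15: p=np.argwhere(l==j)[:,::-1]; a,b=p[p[:,0]<p[:,0].min()+3].mean(0),p[p[:,0]>p[:,0].max()-3].mean(0); print(q[j],a,b,sl(cast(t,[a,b],.161)))
E
```

```text
slit [-1.9815 14.4805] z 166.477589212303 F slit [-0.1221 -0.1448] Fz -2.408318613706368 M [-0.0391  0.0247 -0.0188] rot [-179.9473    0.0462   77.5776] w 0.009894912920295125 t 4.8833
bar end [[-0.0004 -0.0744]] notch [[-0.0008 -0.075 ]]
far end [[-0.0033  0.1065]]
```

send_rows --plan "0.001 0.001 0.012 0 0 0.5 0;0.0015 0.001 0.024 0 0 0.5 0;0.0015 0.001 0.029 0 0 0.5 0;0.0015 0.001 0.029 0 0 0.5 0;0.0015 0.001 0.031 0 0 0.5 0;0.0015 0.001 0.0325 0 0 0.5 0;0.0015 0.001 0.0335 0 0 0.5 0;0.0015 0.001 0.0345 0 0 0.5 0;0.0015 0.001 0.035 0 0 0.5 0;0.0015 0.001 0.035 0 0 0.5 0"

```text
clock: 5.72
position: [0.5309, -0.367, 0.1306]
tool_rot: [-3.14, 0.001, 1.344]
force: [-1.2, 1.4, 6.6]
grip_width: 0.0095
finger_force: 70.8
```

```bash
python3 -c "
from h import *
st()"
```

```text
slit [-1.3247 15.0941] z 130.6259939259709 F slit [-1.4324  1.0905] Fz 6.600988541909827 M [ 0.278   0.2805 -0.0221] rot [-179.9097    0.0491   77.0173] w 0.009546770493995374 t 5.7167
```

send_rows --plan "-0.001 0 0.0005 0 0 0 0;-0.002 0 0.0005 0 0 0 0;-0.003 0 0.0005 0 0 0 0;-0.003 0 0.0005 0 0 0 0"

```text
clock: 6.05
position: [0.531, -0.3689, 0.1306]
tool_rot: [-3.141, -0.001, 1.345]
force: [0.3, 8.4, 14.4]
grip_width: 0.01
finger_force: 71.9
```

```bash
python3 -c "
from h import *
st()"
```

```text
slit [-0.7637 13.2678] z 130.5996344589273 F slit [-1.5207  8.229 ] Fz 14.40194609866499 M [ 1.8475 -0.0199  0.0069] rot [-179.9564   -0.048    77.0628] w 0.010023458305490045 t 6.05
```

send_rows --plan "-0.001 0 -0.0002 0 0 0 0;-0.002 0 -0.0002 0 0 0 0;-0.003 0 -0.0002 0 0 0 0;-0.003 0 -0.0002 0 0 0 0"

```text
clock: 6.38
position: [0.5294, -0.3726, 0.1299]
tool_rot: [-3.14, 0.001, 1.344]
force: [0.7, -0.2, -3.3]
grip_width: 0.0094
finger_force: 69.7
```

```bash
python3 -c "
from h import *
st()"
```

```text
slit [-1.4678  9.2964] z 129.9321370118844 F slit [ 0.7693 -0.0123] Fz -3.337322724967959 M [0.0097 0.0384 0.0202] rot [-179.8845    0.0403   77.0258] w 0.00936937108765343 t 6.3833
```

send_rows --plan "-0.0005 0.0005 0.0007 0 0 0 0;-0.0005 0.0005 0.0014 0 0 0 0;-0.0005 0.0005 0.002 0 0 0 0;-0.0005 0.0005 0.0026 0 0 0 0;-0.0005 0.0005 0.003 0 0 0 0;-0.0005 0.0005 0.003 0 0 0 0"

```text
clock: 6.88
position: [0.5294, -0.3731, 0.1263]
tool_rot: [-3.138, 0.001, 1.344]
force: [0.4, -0.2, -2.5]
grip_width: 0.0097
finger_force: 69.7
```

```bash
python3 -c "
from h import *
st()"
```

```text
slit [-1.3809  8.8305] z 126.31134865222865 F slit [ 0.4508 -0.0756] Fz -2.5008203494924306 M [-0.0459  0.0322  0.039 ] rot [-179.8205    0.0377   77.0154] w 0.009729140064818686 t 6.8833
```

send_rows --plan "0 0 0.0006 0 0 0 0;0 0 0.0012 0 0 0 0;0 0 0.0018 0 0 0 0;0 0 0.0024 0 0 0 0;0 0 0.003 0 0 0 0;0 0 0.0036 0 0 0 0;0 0 0.004 0 0 0 0;0 0 0.004 0 0 0 0"

```text
clock: 7.55
position: [0.5293, -0.3731, 0.1223]
tool_rot: [-3.138, 0.001, 1.344]
force: [-1.3, 0.1, -1.1]
grip_width: 0.0097
finger_force: 69.8
```

```bash
python3 -c "
from h import *
st()"
```

```text
slit [-1.5056  8.8236] z 122.33732304431778 F slit [-1.287  -0.2383] Fz -1.1290699290523154 M [0.0708 0.2964 0.0294] rot [-179.8122    0.0324   77.012 ] w 0.009696310661460362 t 7.55
```

Catches just being touched. Continue.

send_rows --plan "0 0 0.0006 0 0 0 0;0 0 0.0012 0 0 0 0;0 0 0.0018 0 0 0 0;0 0 0.0024 0 0 0 0;0 0 0.003 0 0 0 0;0 0 0.0036 0 0 0 0;0 0 0.004 0 0 0 0;0 0 0.004 0 0 0 0"

```text
clock: 8.22
position: [0.5293, -0.3731, 0.1183]
tool_rot: [-3.138, 0.001, 1.344]
force: [-3.4, 1.2, -1.8]
grip_width: 0.0097
finger_force: 69.7
```

```bash
python3 -c "
from h import *
st()"
```

```text
slit [-1.4857  8.8234] z 118.28506585930897 F slit [-3.6135  0.4136] Fz -1.8431023167796772 M [ 0.2237  0.9604 -0.0398] rot [-179.8135    0.037    77.0174] w 0.009690750351135235 t 8.2167
```

send_rows --plan "0 0 0.0006 0 0 0 0;0 0 0.0012 0 0 0 0;0 0 0.0018 0 0 0 0;0 0 0.0024 0 0 0 0;0 0 0.003 0 0 0 0;0 0 0.0036 0 0 0 0;0 0 0.004 0 0 0 0;0 0 0.0043 0 0 0 0;0 0 0.0043 0 0 0 0"

```text
clock: 8.97
position: [0.5294, -0.3731, 0.1141]
tool_rot: [-3.139, 0.001, 1.344]
force: [-4.1, 0.7, -1.8]
grip_width: 0.0095
finger_force: 69.7
```

```bash
python3 -c "
from h import *
st()"
```

```text
slit [-1.3657  8.8076] z 114.09505228824032 F slit [-4.1112 -0.2628] Fz -1.7960651878723621 M [ 0.2316  1.074  -0.0055] rot [-179.829     0.0396   77.0201] w 0.009543580969420875 t 8.9667
```

send_rows --plan "0 0 0.0003 0 0 0 0;0 0 0.0006 0 0 0 0;0 0 0.0009 0 0 0 0;0 0 0.0009 0 0 0 0"

```text
clock: 9.3
position: [0.5296, -0.3731, 0.1137]
tool_rot: [-3.139, 0.001, 1.344]
force: [-5.1, 2.6, 4.9]
grip_width: 0.0095
finger_force: 70.7
```

```bash
python3 -c "
from h import *
st()"
```

```text
slit [-1.1729  8.8212] z 113.71986342715032 F slit [-5.5829  1.4053] Fz 4.886038332926338 M [0.6411 1.2471 0.0096] rot [-179.8626    0.0315   77.0211] w 0.009529838589172987 t 9.3
```

send_rows --plan "0 0 0.0003 0 0 0 0;0 0 0.0006 0 0 0 0;0 0 0.0006 0 0 0 0"

```text
clock: 9.55
position: [0.5298, -0.3732, 0.1137]
tool_rot: [-3.14, 0.0, 1.344]
force: [-6.0, 4.3, 13.3]
grip_width: 0.0097
finger_force: 71.6
```

```bash
python3 -c "
from h import *
st()"
```

```text
slit [-0.955   8.7976] z 113.65914020931464 F slit [-6.7966  2.9135] Fz 13.306327150876278 M [ 1.0796  1.6484 -0.0151] rot [-179.8996    0.028    77.0232] w 0.009679075129000847 t 9.55
```

send_rows --plan "0 0 -0.0008 0 0 0 0;0 0 -0.0008 0 0 0 0;0 0 -0.0008 0 0 0 0.05;0 0 -0.0008 0 0 0 0.05;0 0 -0.0008 0 0 0 0.05;0 0 -0.0008 0 0 0 0.05;0 0 -0.03 0 0 0 0.05;0 0 -0.07 0 0 0 0.05;0 0 -0.09 0 0 0 0.05;0 0 -0.09 0 0 0 0.05"

```text
clock: 10.38
position: [0.5312, -0.3747, 0.2074]
tool_rot: [3.138, 0.003, 1.344]
force: [-0.1, -0.1, -0.8]
grip_width: 0.0503
finger_force: 0.0
```

```bash
python3 -c "
from h import *
st(); f=imaging.grab_frame('side'); np.save('pics/side2.npy',f)
a=cv2.resize(f['color'][150:270,225:335,::-1],None,fx=4.5,fy=4.5,interpolation=cv2.INTER_CUBIC)
cv2.imwrite('pics/d3.png',a)
w=wd((-.027,.074)); go((*w,.2),-12.8)"
```

```text
slit [0.7411 7.6739] z 207.43202966079764 F slit [-0.0894 -0.0782] Fz -0.7546854376346102 M [-0.0058  0.0276 -0.0055] rot [179.8063   0.1588  77.0089] w 0.050319087466809874 t 10.3833
at [ 0.5307 -0.3738  0.205 ] shift [ 0.0655 -0.0273  0.0049] turn [ 0.0636  0.0973 -0.1729] t 10.4333
```

View pics/d3.png

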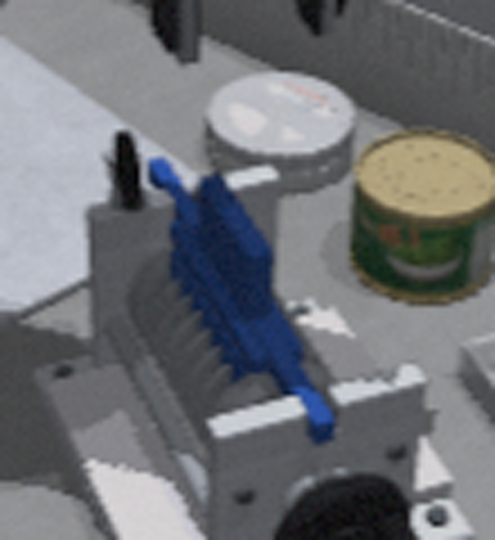

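Comb sits down in both slots (right end at (318,415), left at (165,180)); keeper still open at (125,170). Now the keeper.

send_rows --plan "0.033 -0.014 0 0 0 0 0.04;0.0655 -0.027 0 0 0 0 0.04;0.0655 -0.027 0 0 0 0 0.04;0.0655 -0.027 0 0 0 0 0.04;0.0655 -0.027 0.02 0 0 0 0.04;0.0655 -0.027 0.035 0 0 0 0.04;0.0655 -0.027 0.035 0 0 0 0.04"

```text
clock: 11.02
position: [0.5168, -0.3031, 0.1649]
tool_rot: [-3.135, 0.0, 1.344]
force: [-0.5, 1.0, -0.4]
grip_width: 0.0399
finger_force: 0.0
```

```bash
python3 -c "
from h import *
st(); f=imaging.grab_frame('side')
a=cv2.resize(f['color'][120:220,215:325,::-1],None,fx=4.5,fy=4.5,interpolation=cv2.INTER_CUBIC)
cv2.imwrite('pics/d4.png',a)
w=wd((-.027,.074)); go((*w,.121),-12.8)"
```

```text
slit [-29.1507  74.2666] z 164.88741429180308 F slit [-0.7399  0.8144] Fz -0.3593261085076979 M [0.0017 0.053  0.0043] rot [-179.6213    0.0218   76.9874] w 0.03991554671101319 t 11.0167
at [ 0.5172 -0.3036  0.1664] shift [0.0002 0.0019 0.0454] turn [-0.3088  0.0435 -0.2306] t 11.0667
```

View pics/d4.png

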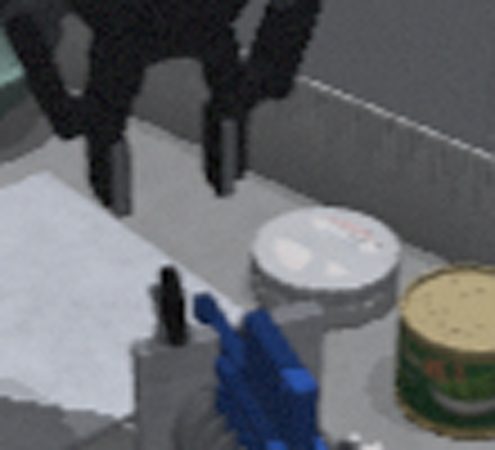

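Fingers at (115,190) and (222,170) straddle the wing at (172,305). Descend and pinch.

send_rows --plan "0 0.0015 0.02 0 0 0 0.04;0 0.0015 0.038 0 0 0 0.04;0 0.0015 0.045 0 0 0 0.04;0 0.0015 0.045 0 0 0 0.02;0 0.0015 0.045 0 0 0 0;0 0.0015 0.045 0 0 0 0;0 0.0015 0.045 0 0 0 0;0 0.0015 0.045 0 0 0 0;0 0.0015 0.045 0 0 0 0" --grip_force 30

```text
clock: 11.82
position: [0.5196, -0.3036, 0.1232]
tool_rot: [-3.139, 0.001, 1.344]
force: [-0.3, 0.5, -0.9]
grip_width: 0.0004
finger_force: 0.0
```

```bash
python3 -c "
from h import *
st(); print(observe()['qpos'])"
```

```text
slit [-26.3666  74.3949] z 123.20856654713266 F slit [-0.4162  0.4174] Fz -0.9191857676335344 M [0.0085 0.0174 0.0511] rot [-179.875     0.039    77.0229] w 0.00043875655608882483 t 11.8167
[ 0.0221  0.6805  0.6198  1.7626 -0.4999  0.8633  0.6439]
```

```bash
python3 -c "
from h import *
f=imaging.grab_frame('side');g=imaging.grab_frame('top');np.save('pics/side3.npy',f);np.save('pics/top3.npy',g)
a=cv2.resize(f['color'][130:230,230:310,::-1],(480,600),interpolation=cv2.INTER_CUBIC)
b=cv2.resize(g['color'][145:225,235:285,::-1],(320,512),interpolation=cv2.INTER_CUBIC)
o=np.zeros((600,800,3),np.uint8);o[:,:480]=a;o[:512,480:]=b
o=np.clip(255*(o/255.)**.5,0,255).astype(np.uint8)
cv2.imwrite('pics/d5.png',o)"
```

```text
(no output)
```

View pics/d5.png

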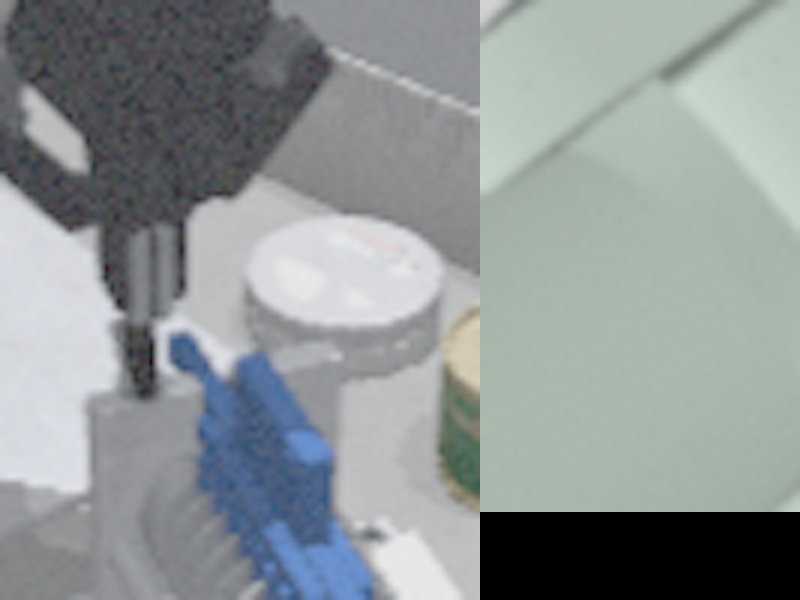

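Fingers shut (tips near (142,312) left half), with the wing still upright below/in front of them at (138,360); the top view is blocked by the arm. Check by projection.

```bash
cat >> h.py <<'E'
def proj(f,p):
    K=np.array([[f["fx"],0,f["cx"]],[0,f["fy"],f["cy"]],[0,0,1]]); Q=R.from_euler("xyz",f["orientation"]).inv()
    return cv2.projectPoints(np.float64(p).reshape(-1,1,3),Q.as_rotvec(),-Q.apply(f["eye"]),K,f["dist_coeffs"])[0].reshape(-1,2)
E
python3 - <<'E'
from h import *
s=load("side3"); s0=load("side0"); o=observe()
M=R.from_euler("xyz",o["tool_rot"])
print("tcp px",proj(s,o["position"]))
for z in(.116,.142): print("wing at",z,[proj(s,(*wd((-.027,.074+d)),z))[0] for d in(-.015,.015)])
c=s["color"].astype(int).sum(2); c0=s0["color"].astype(int).sum(2)
for r in range(174,200): print(r,c0[r,246:264],"|",c[r,246:264])
E
```

```text
tcp px [[253.566  189.7471]]
wing at 0.116 [array([255.9881, 196.8812]), array([250.98  , 188.5783])]
wing at 0.142 [array([255.8126, 186.4197]), array([250.7174, 178.2422])]
174 [506 503 467 409 390 387 385 386 385 395 394 401 390 400 400 392 389 387] | [316  47  56  57  75 119 180 205 181 109 160 219 186 118  88 314 431 423]
175 [514 513 501 485 429 393 384 385 391 387 394 393 396 398 393 392 384 386] | [339  64  60  80  70 130 182 207 179 109 158 224 190 124  99 314 427 422]
176 [503 502 498 499 489 447 397 392 389 388 389 390 393 392 395 390 387 382] | [335  69  85  79  83 117 184 200 180 111 161 215 192 112  71 315 430 429]
177 [506 509 513 513 511 498 459 410 393 387 393 392 389 398 393 388 386 386] | [448 232  59  80  45 113 178 210 187 122 158 219 186 118  56 314 430 419]
178 [509 518 509 517 516 516 466 438 447 407 389 385 393 395 393 392 396 394] | [507 331  78  78  78  96 179 209 187 127 164 219 191 121 123 322 440 432]
179 [517 526 526 519 414 248 226 263 410 464 416 394 393 392 404 396 393 389] | [561 459 225  85  58 103 168 216 194 108 160 213 194 129 243 380 438 434]
1
[... 2378 characters left out ...]
366 395] | [421 369 335 265 190 157 108  36  45  77 179 271 348 380 373 341 304 248]
196 [561 524 489 400 214 195 148 101  84 114 185 271 316 314 293 275 252 356] | [304 287 283 277 232 200 165 107 108 139 205 264 275 278 276 282 272 223]
197 [559 520 495 477 454 376 219 199 206 213 222 246 238 243 246 243 244 372] | [295 288 296 293 292 284 248 229 218 230 252 265 264 264 264 271 274 221]
198 [540 511 423 322 284 269 238 229 229 229 236 242 241 242 242 249 242 380] | [292 325 322 267 257 258 250 247 254 254 252 264 270 266 269 266 264 230]
199 [309 311 279 232 224 232 229 220 227 238 241 247 242 244 255 248 242 299] | [260 278 276 252 244 240 255 256 254 258 267 266 268 264 270 270 249 211]
```

send_rows --plan "0 0 0 0 0 0 0.04;0 0 0 0 0 0 0.04;0 0 0 0 0 0 0.04;0 0 0.004 0 0 0 0.04;0 0 0.008 0 0 0 0.04;0 0 0.011 0 0 0 0.04;0 0 0.014 0 0 0 0.04;0 0 0.014 0 0 0 0.04"

```text
clock: 12.58
position: [0.519, -0.3033, 0.1079]
tool_rot: [-3.138, 0.0, 1.344]
force: [-0.1, -0.2, -0.7]
grip_width: 0.0404
finger_force: 0.0
```

```bash
python3 -c "
from h import *
st()"
```

```text
slit [-27.0018  74.5204] z 107.88645500490689 F slit [-0.0269 -0.1953] Fz -0.7386912765934536 M [-0.0197 -0.0245  0.0179] rot [-179.7758    0.0277   77.0181] w 0.04039953041531723 t 12.5833
```

No contact at this height; close.

send_rows --plan "0 0 0 0 0 0 0.025;0 0 0 0 0 0 0.012;0 0 0 0 0 0 0;0 0 0 0 0 0 0;0 0 0 0 0 0 0;0 0 0 0 0 0 0" --grip_force 30

```text
clock: 13.08
position: [0.5184, -0.3038, 0.1088]
tool_rot: [-3.138, 0.001, 1.344]
force: [-6.6, -0.0, 3.3]
grip_width: 0.0082
finger_force: 31.4
```

```bash
python3 -c "
from h import *
st();print(observe()['qpos'])"
```

```text
slit [-27.4568  73.9541] z 108.81574639325446 F slit [-6.4246 -1.4881] Fz 3.3468439694716943 M [-0.0186  1.2516  0.0536] rot [-179.7684    0.0461   76.9851] w 0.008209501961006383 t 13.0833
[ 0.0315  0.6983  0.6065  1.7724 -0.5128  0.838   0.6545]
```

send_rows --plan "0 -0.0004 0 0 0 2 0;0 -0.0005 0 0 0 6 0;0 -0.0005 0 0 0 10 0;0 -0.0005 0 0 0 14 0;0 -0.0005 0 0 0 18 0;0 -0.0005 0 0 0 22 0;0 -0.0005 0 0 0 26 0;0 -0.0005 0 0 0 30 0;0 -0.0005 0 0 0 34 0;0 -0.0005 0 0 0 38 0"

```text
clock: 13.92
position: [0.5178, -0.3035, 0.1088]
tool_rot: [-3.138, 0.003, 0.677]
force: [-8.4, 1.2, 4.8]
grip_width: 0.0078
finger_force: 31.6
```

```bash
python3 -c "
from h import *
st();print(observe()['qpos'])"
```

```text
slit [-28.1712  74.15  ] z 108.8315570878398 F slit [-8.4578 -0.6736] Fz 4.840350976665057 M [0.4379 1.7171 0.0901] rot [-179.8152    0.1745   38.7941] w 0.007813540522580768 t 13.9167
[-0.0674  0.7613  0.7813  1.7788 -0.6704  0.8937  0.1249]
```

send_rows --plan "-0.0003 -0.0004 0 0 0 5 0;-0.0003 -0.0004 0 0 0 10 0;-0.0003 -0.0004 0 0 0 15 0;-0.0003 -0.0004 0 0 0 20 0;-0.0003 -0.0004 0 0 0 25 0;-0.0003 -0.0004 0 0 0 30 0;-0.0003 -0.0004 0 0 0 35 0;-0.0003 -0.0004 0 0 0 40 0;-0.0003 -0.0004 0 0 0 44 0;-0.0003 -0.0004 0 0 0 46 0"

```text
clock: 14.75
position: [0.5175, -0.3026, 0.1088]
tool_rot: [-3.14, 0.005, -0.126]
force: [-8.0, 6.4, 9.0]
grip_width: 0.0079
finger_force: 32.1
```

```bash
python3 -c "
from h import *
st();print(observe()['qpos'])"
```

```text
slit [-28.652   74.9554] z 108.79279169898712 F slit [-9.1832  4.476 ] Fz 8.971860659153734 M [1.4391 1.6644 0.0463] rot [-179.9348    0.2699   -7.2214] w 0.007938666921990812 t 14.75
[-0.1627  0.8591  0.9775  1.7845 -0.8486  0.9891 -0.5287]
```

send_rows --plan "0 0 0 0 0 1 0;0 0 0 0 0 2 0;0 0 0 0 0 3 0;0 0 0 0 0 4 0;0 0 0 0 0 4 0"

```text
clock: 15.17
position: [0.5175, -0.3025, 0.1088]
tool_rot: [-3.141, 0.005, -0.192]
force: [-8.2, 6.7, 8.9]
grip_width: 0.0086
finger_force: 35.0
```

```bash
python3 -c "
from h import *
st()"
```

```text
slit [-28.6489  74.9895] z 108.7966507555868 F slit [-9.4599  4.6986] Fz 8.880754078385497 M [1.38   1.7251 0.6561] rot [-179.9512    0.2778  -11.0038] w 0.008630286035459718 t 15.1667
```

send_rows --plan "0 0 0 0 0 -1.5 0;0 0 0 0 0 -1.5 0;0 0 0 0 0 -1.5 0.035;0 0 0 0 0 -1.5 0.035;0 0 0 0 0 -1.5 0.035;0 0 0 0 0 -1.5 0.035;0 0 -0.03 0 0 -1.5 0.035;0 0 -0.07 0 0 -1.5 0.035;0 0 -0.11 0 0 -1.5 0.035;0 0 -0.15 0 0 -1.5 0.035"

```text
clock: 16.0
position: [0.5183, -0.3034, 0.2605]
tool_rot: [3.141, 0.003, -0.166]
force: [-0.3, 0.5, -0.4]
grip_width: 0.035
finger_force: 0.0
```

send_rows --plan "0.04 0.04 -0.03 0 0 0 0.035;0.07 0.07 -0.06 0 0 0 0.035;0.1 0.1 -0.08 0 0 0 0.035;0.12 0.12 -0.08 0 0 0 0.035;0.12 0.12 -0.08 0 0 0 0.035;0.12 0.12 -0.08 0 0 0 0.035"

```text
clock: 16.5
position: [0.6181, -0.4456, 0.3384]
tool_rot: [3.139, 0.003, -0.167]
force: [-1.3, 0.5, -0.4]
grip_width: 0.0351
finger_force: 0.0
```

```bash
python3 -c "
from h import *
st()
f=imaging.grab_frame('side');g=imaging.grab_frame('top');np.save('pics/side4.npy',f);np.save('pics/top4.npy',g)
s0=load('side0');t0=load('top0')
print(np.abs(f['color'].astype(int)-s0['color'])[195:290,325:].mean())
# wing ends & tongue expected
for z,p in((.142,(-.042,.074)),(.142,(-.012,.074)),(.116,(-.027,.074)),(.114,(.0,.074)),(.114,(.006,.074))): print(p,z,proj(f,(*wd(p),z))[0],proj(g,(*wd(p),z))[0])
c=f['color'].astype(int).sum(2)
print(c[172:204,240:272])
" | head -80
```

```text
slit [101.2064 -42.2647] z 338.4062208191519 F slit [-1.3397  0.2113] Fz -0.4154296249827019 M [-0.0172  0.0349 -0.0111] rot [179.8467   0.1663  -9.5869] w 0.03510367213190805 t 16.5
9.526934984520123
(-0.042, 0.074) 0.142 [246.1216 183.8651] [267.1527 202.4511]
(-0.012, 0.074) 0.142 [260.2699 180.7026] [270.55   188.1776]
(-0.027, 0.074) 0.116 [253.451 192.675] [268.3515 195.7669]
(0.0, 0.074) 0.114 [265.8411 190.5961] [271.2636 183.412 ]
(0.006, 0.074) 0.114 [268.5618 189.9666] [271.9175 180.6651]
[[551 548 546 ... 426 421 447]
 [550 544 535 ... 418 427 466]
 [544 548 545 ... 426 437 489]
 ...
 [561 563 572 ... 120 116  95]
 [564 563 567 ... 131 117 112]
 [564 562 562 ... 111 117 107]]
```

```bash
python3 -c "
from h import *
f,g,s0,t0=[load(n) for n in('side4','top4','side0','top0')]
def dark(i,r): 
    c=i['color'].astype(int).sum(2)[r[0]:r[1],r[2]:r[3]]; p=np.argwhere(c<150)+[r[0],r[2]]; return p.min(0),p.max(0),len(p)
print('wing dark side',dark(f,(172,197,240,272)),'was',dark(s0,(172,197,240,272)))
np.set_printoptions(linewidth=250)
print(f['color'].astype(int)[186:196,258:275].sum(2)); print((blue(f)[186:200,258:285]))
def diff(a,b,r): return np.abs(a['color'].astype(int)-b['color'])[r[0]:r[1],r[2]:r[3]].mean()
print('side roll',diff(f,s0,(248,285,180,222)),'tin',diff(f,s0,(180,218,300,340)),'pot',diff(f,s0,(165,190,270,305)))
print('top roll',diff(g,t0,(246,282,268,302)),'tin',diff(g,t0,(102,140,252,290)),'pot',diff(g,t0,(105,143,200,238)))
"
```

```text
wing dark side (array([181, 247]), array([196, 271]), 185) was (array([180, 251]), array([196, 268]), 71)
[[ 46  59 108 176 306 471 543 509 446 418 416 397 374 314 223 230 246]
 [ 59  59 106 146 168 411 551 554 512 408 351 399 395 351 295 217 229]
 [ 78  33 111 152 136 253 368 378 302 267 239 288 373 351 223 186 209]
 [ 37  32 132 182 201 220 241 245 214 214 211 191 221 206 155 151 181]
 [ 34  46 152 213 214 226 215 227 226 224 207 157 151 135 139 141 126]
 [ 73  99 186 220 221 224 228 224 232 218 196 156 117 131 125 140 145]
 [164 211 209 224 233 226 216 208 229 207 146 137 116 140 142 134 144]
 [210 228 214 212 208 189 161 154 153 157 119 124 111 131 138 135 146]
 [208 214 226 243 270 237 147 141 148 135 122  89 115 117 121 143 137]
 [256 284 282 275 255 217 145 129 146 130 138 103  95 100 120 140 134]]
[[0 0 0 0 0 0 0 0 0 0 0 0 0 0 0 0 0 0 0 0 0 0 0 0 0 0 0]
 [0 0 0 0 0 0 0 0 0 0 0 0 0 0 0 0 0 0 0 0 0 0 0 0 0 0 0]
 [0 0 0 0 0 0 0 0 0 0 0 0 0 0 0 0 0 0 0 0 0 0 0 0 0 0 0]
 [0 0 0 0 0 0 0 0 0 0 0 0 0 0 0 0 0 0 0 0 0 0 0 0 0 0 0]
 [0 0 0 0 0 0 0 0 0 0 0 0 0 0 0 0 0 0 0 0 0 0 0 0 0 0 0]
 [0 0 0 0 0 0 0 0 0 0 0 0 0 0 0 0 0 0 0 0 0 0 0 0 0 0 0]
 [0 0 0 0 0 0 0 0 0 0 0 0 0 0 0 0 0 0 0 0 0 0 0 0 0 0 0]
 [0 0 0 0 0 0 0 0 0 0 0 0 0 0 0 0 0 0 0 0 0 0 0 0 0 0 0]
 [0 0 0 0 0 0 0 0 0 0 0 0 0 0 0 0 0 0 0 0 0 0 0 0 0 0 0]
 [0 0 0 0 0 0 0 0 0 0 0 0 0 0 0 0 0 0 0 0 0 0 0 0 0 0 0]
 [0 0 0 0 0 0 0 0 0 0 0 0 0 0 0 0 0 0 0 0 0 0 0 0 0 0 0]
 [0 0 0 0 0 0 0 0 0 0 0 0 0 0 0 0 0 0 0 0 0 0 0 0 0 0 0]
 [0 0 0 0 0 0 0 0 0 0 0 0 0 0 0 0 0 0 0 0 0 0 0 0 0 0 0]
 [0 0 0 0 0 0 0 0 0 0 0 0 0 0 0 0 0 0 0 0 0 0 0 0 0 0 0]]
side roll 8.03003003003003 tin 6.694517543859649 pot 12.304380952380953
top roll 46.5838779956427 tin 38.46214219759926 pot 59.9882271468144
```

```bash
python3 -c "
from h import *
print(bot.job_done())"
```

```text
the job is handed in; nothing more can be done
None
```

The comb is pressed home in both slots, with at most about 17 N at any check, and the keeper is turned to its stop over the comb's end. The arm is clear and touching nothing, and the job was handed in at about 16.6 s. The first pinch at the keeper closed above the wing, so I repeated it lower. I never touched the pot, roll or tin, but the final image check on them was inconclusive because the arm and its shadow were in view.

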